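# Unclamp the bearing block, find its blind bore and hold it bore-up

## Robot

A 6-joint arm with a two-finger parallel gripper is mounted at the origin on the work surface. World frame = base frame: x ahead of the robot, y to its left, z up, the work surface at z = 0. Lengths are in mm, angles in rad, forces in N, time in s.
With the tool pointing down it reaches from about 275 to 1000 mm from the base axis. Payload 8.4 kg.
Tool frame: the origin (TCP) lies on the centre line of the jaws, within the pads' length; the fingertips stand 22 mm ahead of it and the grasp point (between the pads) lies 3 mm ahead of it; z points along the fingers, y is the direction in which the jaws open and shut (so a half turn about z gives the same grasp; the last joint's range is limited). The gripper opens to 85 mm and grips with 20 to 120 N. Pads are 22 mm wide; open, the fingers measure 114 mm over their backs; the gripper's body (76 mm by 85 mm) begins 54 mm behind the grasp point. The pads swing forward as they close: fully open they stand 13 mm farther back than shut.
Start: joints at [1.233, 0.353, 1.633, -0, 1.155, -0.002], TCP at [205.952, 590.095, 253.281] pointing down, gripper open.
Joint ranges: [-2.63, 2.63], [-0.92, 2.1], [0.06, 2.66], [-1.3, 4.44], [0, 2.69], [-3.02, 3.02]. Speed limits (rad/s): [2.22, 2.22, 2.79, 3.14, 3.14, 3.14].

## Interface

Orientations are given as [roll, pitch, yaw] about the fixed x, y, z axes, in that order (R = Rz(yaw) Ry(pitch) Rx(roll)).
In Python, from rig import r, optics, workorder, search_frame gives the robot as it stands.
- The arm moves only by the tool step_arm, never from a script. Its argument "series" is text: rows parted by semicolons, each of 6 numbers parted by spaces: the shift along the tool's x, y, z in cm, then the turn, a rotation vector about the tool's x, y, z in degrees. A call has 1 to 10 rows; each row is the pose to reach, as a shift and turn from the pose commanded when the call began, along the tool's axes at that moment; what a row does not reach only later rows make up. A row lasts 1/8 s, in which the tool goes at most 62.5 mm and 10.7 degrees, less where a joint would pass 70% of its speed; a pose out of reach is approached as far as the arm can. A call with a gripper value outside its range is refused whole. "grip" is the closure, from 0 (fully open) to 1 (shut), set as the call begins (left out, the last holds). The fingers move at their own pace and stop on an object; "newtons" is the grip in N (left out, the last holds). Time passes only in rows, so rows that repeat a pose let the fingers close. It gives the time, the measured TCP pose, the force and the opening at its end, in the units of the state.
- r.sense(): the state, without advancing time (a new reading comes with each control period).
- optics.grab_frame(name): name is "scene" or "top" or "wrist"; returns a dict with "color" (480x640x3 uint8, blue, green, red), "depth" (480x640 float32, mm along the optical axis (not along the pixel's ray), 0 where there is no reading), "fx", "fy", "cx", "cy" (pixels), "eye" and "rotation" of the camera in the world; the wrist camera has in their place "mount" (4x4, takes a point from camera to tool coordinates, whose origin is the TCP and whose axes are the flange's). Camera axes: x right, y down, z forward; pixel columns grow to the right and rows downward; lengths in mm; the calibration is good to about 2 mm. A picture is of the moment at which its call begins: read the wrist's pose just before it.
- workorder.sign_off(): hands the job in, once; it reports no verdict.
Trained networks look in a picture, given as the dict that the camera call returned (one of the last four; its "shot" number tells which), for a name from the list of things; names that differ only in an ending like _2 or _b are one class to them, and where a whole thing is asked for, a point or a joint stands for the part that bears it (a point fixed in the world has none). Each returns a list of dicts, best first, with "score" (0 to 1); they miss things now and then, are a little off and sometimes report something else, mostly with a low value. They report only what shows in the picture. A call takes as long as a camera call. They do not tell look-alikes from the thing itself.
- search_frame(picture, target): "xy" ([column, row] in pixels, amid what is visible of it).
The state is a dict: "clock": time; "qpos": joint angles; "qvel": joint speeds; "joint_efforts": joint torques, N m; "eef_pos": TCP position; "tcp_rot": TCP orientation; "contact_force": force on the tool from outside, world axes, zero at the start; "wrist_torque": the same for the moment, N m; "opening": opening from 0.0 (shut) to 1.0 (fully open).
Only numpy, scipy, OpenCV 4.12 (cv2) and the standard library are available. Lean on these libraries where they do the work, as an engineer would, in place of code of your own. Each camera call takes 0.05 s, during which the arm holds its last target.

## Task

The white bearing block clamped in the boring jig is finished: throw the toggle clamp right back off it and take that block out of its nest, not the spare lying on the jig beside it. One of its two ends has the blind bearing bore and the nest plates hide which, so find it by feel or by eye and turn the block over until the bore faces straight up, ready for the bearing to be dropped in. Finish still holding it like that in the gripper, steady and a hand's breadth or more above the bench, touching nothing else, with the clamp left open and everything else where it was; do not put it down or let go.

Things in the scene. Friction and masses are not known exactly. Their poses are not given: they have to be found in the camera images.
- jig: boring jig fixed to the bench: plywood plate 355 x 130 mm (long side along its x), 15 mm thick, nest in the middle, toggle clamp at the +x end on a wooden riser. Origin on the bench under the middle of the nest; x points from nest to clamp (roughly away from the robot), y along the block's length (roughly to the robot's left), z up
- nest (a point): where the clamped block's centre lies, 37 mm above the bench. Axes as the jig's. Two aluminium end plates, 36 mm wide, 34 mm high above the jig plate, stand 2 mm off its ends (y = +-28 mm) and hide both ends. The block's bore looks along +y or -y. Its long sides are free for the fingers, also leaning 45 deg along y, but for 6 mm dowels 10 mm high at x +-26.5, y +-20 mm
- spare_place (a point): where the spare block's centre lies on the jig plate, 100 mm from the nest on the side away from the clamp, 37 mm above the bench, between four dowels like those of the nest. Which block is the spare changes between starts
- clamp_arm (a joint): swing of the toggle clamp's arm in rad: 0 = locked with its rubber foot on the block, 1.57 = upright, 1.85 = fully back. Steel arm 115 mm long, 16 mm wide, pivoted at jig x = 115 mm, 90 mm above the bench, lying along jig -x when locked. Locked over centre: lifting the arm does not open it, only the handle does. Past upright it stays back by itself
- handle_grip (a point): point inside the red clamp handle, 13 mm below its upper end. The grip is 80 mm long, 18 mm thick (jig x), 13 mm wide (jig y). Clamp locked: handle upright, this point at jig x = 90 mm, 200 mm above the bench. To open, swing the handle away from the block (jig +x) and down, 2 to 6 N; it turns 80 deg in all and may turn between the finger pads
- handle_arc (a point): point of the jig (x = 109 mm, 55 mm above the bench, axes as the jig's) about which handle_grip moves, in the jig's x-z plane, on an arc of 145 mm radius (within 2 mm) as the clamp opens: from 8 deg before vertical (block side, locked) over 5 deg before (dead centre) to 58 deg past it towards jig +x (arm fully back)
- block_a: white plastic bearing block 44 x 44 x 52 mm long, 0.11 to 0.18 kg, identical to block_b. Origin at its centre. Its y axis runs along its length and points OUT of the end with the blind bore (22 mm wide, 14 mm deep); the other end is plain. Lies in the nest (the one to take) or is the spare (leave alone). Gripped with 40 N across its long sides it does not slip
- block_b: white plastic bearing block 44 x 44 x 52 mm long, 0.11 to 0.18 kg, identical to block_a. Origin at its centre. Its y axis runs along its length and points OUT of the end with the blind bore (22 mm wide, 14 mm deep); the other end is plain. Lies in the nest (the one to take) or is the spare (leave alone). Gripped with 40 N across its long sides it does not slip
- bearing_1: steel ball bearing, 22 mm across, 7 mm high, lying flat on the jig plate behind the clamp, near its +x end; leave alone
- bearing_2: a second such bearing beside it; leave alone
- glue: white glue bottle with red cap, 60 mm across, 150 mm high, standing on the bench to the robot's left; leave alone
- heat_gun: yellow heat gun lying on its side, about 240 mm long and 75 mm high, to the robot's left; leave alone
- sanding_block: cork sanding block 110 x 65 x 31 mm on the bench to the robot's left; leave alone
- screwdriver: screwdriver with red handle lying on the bench to the robot's right; leave alone
- try_square: try square, wooden stock 115 mm and steel blade 150 mm, lying on the bench to the robot's right; leave alone
There are look-alikes about, which are no part of the job. What is shaped like the block_a but brown or turquoise is not meant.

How it is judged:
By the outcome, as a careful person would: the job done as asked, in the order asked, and still so for the second after the job is handed in, while the arm keeps its last pose, push and grip.
It also fails if it takes over 45 s, if anything falls off the work surface, if the arm or the gripper's body presses on something with over 40 N, if the wrist force passes 120 N, or if a joint passes its speed limit or range.

## Working session

There is one attempt and no reset: what is moved stays moved. The work goes in short steps, Python scripts to look and compute and a tool call to move; the robot and the scene stay as the last step left them, time stands still between calls to the robot, and variables do not carry over. Pictures are saved under pics/ and viewed, and the job is handed in when it is done.

Besides the shell and the picture viewer there is one more tool, called as name(argument=value, ...), one argument or row to a line, values as JSON. step_arm: Moves the arm, as the interface text tells. Its arguments: {"type":"object","properties":{"series":{"type":"string"},"grip":{"type":"number"},"newtons":{"type":"number"}},"required":["series"]}

I'll start by looking at the state and the camera pictures.

```bash
ls; mkdir -p pics
python3 - <<'E'
from rig import r, optics, workorder, search_frame
import cv2, numpy as np
s=r.sense()
print({k:np.round(v,3).tolist() for k,v in s.items()})
import pickle
for n in ["scene","top","wrist"]:
    f=optics.grab_frame(n)
    cv2.imwrite(f"pics/{n}_0.png",f["color"])
    pickle.dump(f,open(f"{n}_0.pkl","wb"))
    print(n,f["fx"],f["cx"],f["cy"],{k:np.round(f[k],3).tolist() for k in f if k in("eye","rotation","mount")}, f.get("shot"))
    for t in ["jig","nest","handle_grip","clamp_arm","block_a","bearing_1"]:
        try:
            o=search_frame(f,t); print(t,[(np.round(d["xy"],0).tolist(),round(d["score"],2)) for d in o][:5])
        except Exception as e: print(t,e)
E
```

```text
pics
{'clock': 0.0, 'qpos': [1.233, 0.354, 1.634, 0.0, 1.155, -0.002], 'qvel': [-0.001, -0.002, 0.002, 0.0, -0.001, 0.0], 'joint_efforts': [-0.002, -60.525, -34.206, -0.0, 0.009, 0.0], 'eef_pos': [205.785, 589.655, 252.53], 'tcp_rot': [-3.14, -0.0, 2.806], 'contact_force': [-0.226, -0.667, 0.095], 'wrist_torque': [-0.034, -0.034, -0.034], 'opening': 1.005}
scene 578.3381715458122 319.1774469282535 236.23317899875215 {'eye': [1141.83, -538.542, 1255.695], 'rotation': [-2.481, -0.006, 0.822]} 1
jig [([270.0, 312.0], 0.7)]
nest [([268.0, 310.0], 0.87), ([237.0, 260.0], 0.18)]
handle_grip [([275.0, 286.0], 0.63)]
clamp_arm [([272.0, 285.0], 0.86), ([457.0, 167.0], 0.69), ([141.0, 429.0], 0.45)]
block_a [([187.0, 312.0], 0.91), ([306.0, 254.0], 0.84), ([251.0, 288.0], 0.78)]
bearing_1 [([111.0, 327.0], 0.61), ([280.0, 347.0], 0.52)]
top 581.3484367580436 319.25847342132636 241.44400151991096 {'eye': [448.318, 83.765, 1626.902], 'rotation': [-3.109, -0.018, -1.57]} 2
jig [([382.0, 240.0], 0.66)]
nest [([382.0, 243.0], 0.9)]
handle_grip [([391.0, 221.0], 0.38)]
clamp_arm [([390.0, 222.0], 0.6)]
block_a [([378.0, 291.0], 0.68), ([443.0, 274.0], 0.66), ([377.0, 258.0], 0.62), ([321.0, 255.0], 0.52), ([382.0, 243.0], 0.42)]
bearing_1 [([406.0, 197.0], 0.6)]
wrist 340.26245508657576 320.2222990780908 237.4157523898518 {'mount': [[-0.001, -0.959, -0.284, 72.01], [1.0, -0.002, 0.0, 0.383], [-0.0, -0.284, 0.959, -120.977], [0.0, 0.0, 0.0, 1.0]]} 3
jig []
nest []
handle_grip []
clamp_arm []
block_a []
bearing_1 []
```

View pics/scene_0.png

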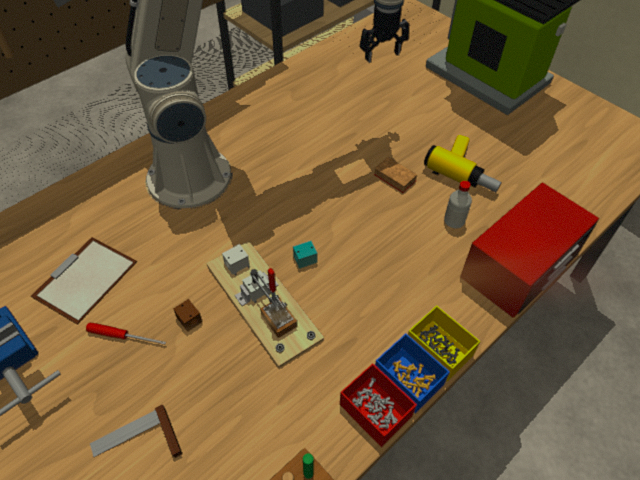

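View pics/top_0.png

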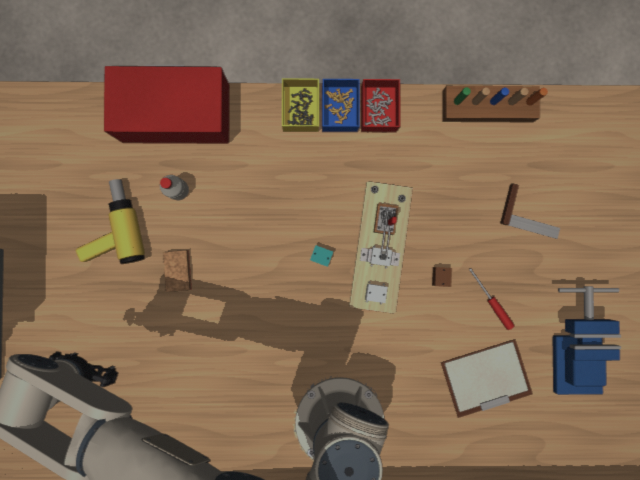

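View pics/wrist_0.png

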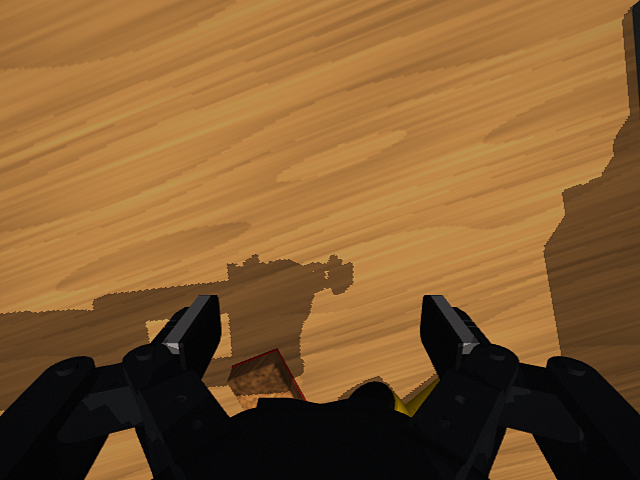

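```bash
cat > h.py <<'E'
import numpy as np, cv2, pickle
from scipy.spatial.transform import Rotation as Ro
def Rm(e): return Ro.from_euler('xyz',e).as_matrix()
def campose(f,s=None):
    if 'mount' in f:
        T=np.eye(4);T[:3,:3]=Rm(s['tcp_rot']);T[:3,3]=s['eef_pos']
        M=T@np.array(f['mount']); return M[:3,:3],M[:3,3]
    R=np.array(f['rotation'])
    R=Rm(R) if R.size==3 else R
    return R,np.array(f['eye'])
def ray(f,uv,s=None):
    R,e=campose(f,s)
    d=np.array([(uv[0]-f['cx'])/f['fx'],(uv[1]-f['cy'])/f['fy'],1.0])
    return e,R@d
def onz(f,uv,z,s=None):
    e,d=ray(f,uv,s); return e+d*(z-e[2])/d[2]
def dep(f,uv,s=None):
    e,d=ray(f,uv,s); return e+d*f['depth'][int(round(uv[1])),int(round(uv[0]))]
def proj(f,p,s=None):
    R,e=campose(f,s); c=R.T@(np.asarray(p)-e); return np.array([f['fx']*c[0]/c[2]+f['cx'],f['fy']*c[1]/c[2]+f['cy']])
def cloud(f,s=None):
    R,e=campose(f,s); D=f['depth']; v,u=np.mgrid[0:D.shape[0],0:D.shape[1]]
    P=np.stack([(u-f['cx'])/f['fx']*D,(v-f['cy'])/f['fy']*D,D],-1)
    return P@R.T+e
def tri(rays):
    A=np.zeros((3,3));b=np.zeros(3)
    for e,d in rays:
        d=d/np.linalg.norm(d);Q=np.eye(3)-np.outer(d,d);A+=Q;b+=Q@e
    return np.linalg.solve(A,b)
E
python3 - <<'E'
import pickle,cv2,numpy as np
from h import *
t=pickle.load(open('top_0.pkl','rb')); s=pickle.load(open('scene_0.pkl','rb'))
c=t['color'][170:330,330:430]; cv2.imwrite('pics/topcrop.png',cv2.resize(c,None,fx=3.7*1,fy=3.7,interpolation=cv2.INTER_CUBIC))
c=s['color'][225:375,190:340]; cv2.imwrite('pics/scenecrop.png',cv2.resize(c,None,fx=4,fy=4,interpolation=cv2.INTER_CUBIC))
Z=cloud(t)[...,2]
print(np.round(Z[180:320:6,346:420:6]).astype(int))
E
```

```text
[[   2   -2   -4   -4    6    1   -1   -4   -1    0    3    1    7]
 [  -4    8   -6   -8    8   21   10   10   13   13   -4    3   -2]
 [  -1   -3    1    0   18   20   18   15   14   14   16   -1   -4]
 [ -10    1   -1    7   17   15   19   11   15   22   13   -2    3]
 [   5    2   -3   18   14   18   36   16   16   17   17   -7    3]
 [  -1    3    0   15   16   24   44   44   53   13   14    2   -1]
 [  -5   -1   -1   11   14   43   74   72   66   14   11    6    0]
 [   4   -4    2   16   11   53   59  151  217   19   11    3    1]
 [  -3    7    6   14   17   43   45   40   45   13   17   -3    6]
 [  -5    0    0   18   26   21   17   98   40   19   11    7   -1]
 [   2   -5    9   16   13   14   13   93   15    9    2   -9   -2]
 [  -6   -3    7   19   15   18   99   17   17   11   -2   -5   -4]
 [   0  -10   17   17   49   57   95   53   47   15   -1   -5    8]
 [   2    1   15   28   50   62   98   62   45   14    3   -1    0]
 [   3    3   16   12   20   20   64   58   26   15   -4    0   -1]
 [  -5    1   15    6   18   23   12   18   13   17   -1   -4   -1]
 [  -4   -1   12   13   19   13   18   22   11   10    5    1   -8]
 [  -4   -7   11   16   21    9    7   13   15   -5   -2   -1    1]
 [  -3   14   17    6   56   58   63   17   18    4    0    0    5]
 [   1   16   13   18   57   58   61   11    9    2 1627   -3   -5]
 [   1   11   14   16   62   64   58   12   20    0    3    6   -2]
 [   2   16   12   15   11    5   13   17   13    4   -2    1    3]
 [  -1   -1   -4   -3    1   -4    2   15   21   -2    3    3   -7]
 [   2    2    3   -4    3    1   -4   -1   -5    3   -6    3    4]]
```

View pics/topcrop.png

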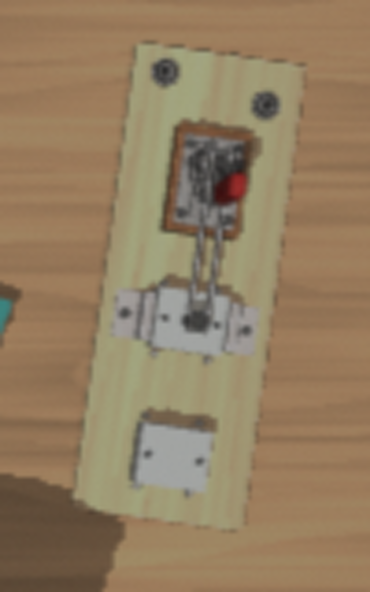

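View pics/scenecrop.png

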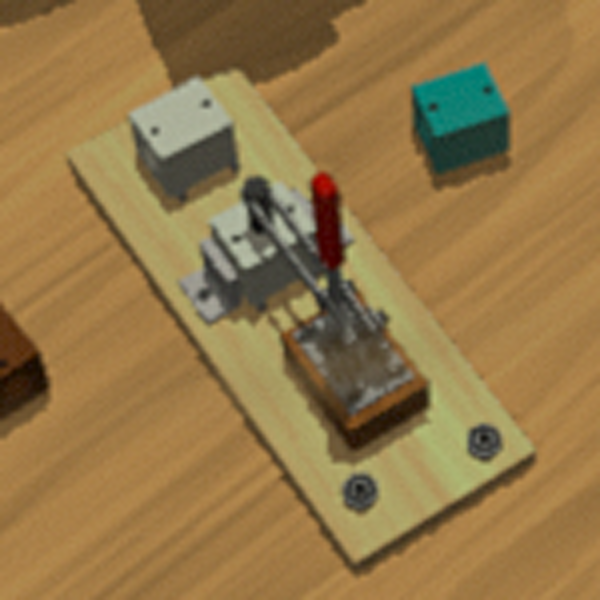

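Run:
```python
import pickle,cv2,numpy as np
from h import *
from scipy.optimize import least_squares
t=pickle.load(open('top_0.pkl','rb')); s=pickle.load(open('scene_0.pkl','rb'))
def corners(f,pts):
    for p in pts: print(np.round(onz(f,p,15),1))
    q=np.array([onz(f,p,15) for p in pts]); return q
tp=[(138/3.7+330-.5,42/3.7+170-.5),(303/3.7+330-.5,68/3.7+170-.5),(242/3.7+330-.5,530/3.7+170-.5),(75/3.7+330-.5,497/3.7+170-.5)]
q=corners(t,tp)
sp=[(535/4+190,455/4+225),(357/4+190,565/4+225),(68/4+190,158/4+225),(240/4+190,70/4+225)]
q2=corners(s,sp)
# jig corners in jig frame: middle of plate? find lengths
for Q in(q,q2):
    print([round(np.linalg.norm(Q[i]-Q[(i+1)%4]),1) for i in range(4)], Q.mean(0).round(1))
    d=(Q[0]+Q[1]-Q[2]-Q[3]) if Q is q else (Q[0]+Q[1]-Q[2]-Q[3])
    print('yaw',np.degrees(np.arctan2(d[1],d[0])))
# red handle top
for n,f in(('t',t),('s',s)):
    hsv=cv2.cvtColor(f['color'],cv2.COLOR_BGR2HSV)
    m=((hsv[...,0]<8)|(hsv[...,0]>172))&(hsv[...,1]>150)&(hsv[...,2]>60)
    mm=np.zeros_like(m); 
    if n=='t': mm[170:330,340:430]=m[170:330,340:430]
    else: mm[255:310,255:290]=m[255:310,255:290]
    v,u=np.nonzero(mm); print(n,u.min(),u.max(),v.min(),v.max(),len(u),u.mean(),v.mean())
    P=cloud(f)[mm]; P=P[P[:,2]>100]; print(np.round(np.median(P,0),1),P[:,2].max(), np.round(P[P[:,2]>np.percentile(P[:,2],70)].mean(0),1))
for uv in [(382,243),(391,221)]: print(onz(t,uv,37))
print(onz(s,(268,310),37))
```

```text
[670.8 -77.3  15. ]
[ 651.6 -201.9   15. ]
[ 304.3 -154.8   15. ]
[328.9 -29.6  15. ]
[674.2 -80.   15. ]
[ 656.1 -204.1   15. ]
[ 309.5 -156.5   15. ]
[329.  -28.6  15. ]
[np.float64(126.1), np.float64(350.5), np.float64(127.5), np.float64(345.2)] [ 488.9 -115.9   15. ]
yaw -7.837087786990863
[np.float64(125.4), np.float64(349.8), np.float64(129.4), np.float64(349.0)] [ 492.2 -117.3   15. ]
yaw -8.140915980115157
t 389 396 217 224 37 392.7567567567568 220.35135135135135
[ 546.2 -121.6  211.6] 1626.9023338523625 [ 539.3 -104.3  344.7]
s 268 275 268 291 111 271.0810810810811 279.1261261261261
[ 553.  -129.1  187. ] 1255.69473516218 [ 568.1 -138.5  243.2]
[ 496.81875779 -116.60081426   37.        ]
[ 557.3039907  -141.50403754   37.        ]
[ 534.03533055 -134.48046864   37.        ]
```

```bash
python3 - <<'E'
import pickle,cv2,numpy as np
from h import *
t=pickle.load(open('top_0.pkl','rb')); s=pickle.load(open('scene_0.pkl','rb'))
# white block tops via depth: z 52..66 cluster
P=cloud(t); 
for name,(u0,u1,v0,v1) in dict(spare=(362,392,280,308),nest=(356,402,244,270)).items():
    p=P[v0:v1,u0:u1].reshape(-1,3); m=(p[:,2]>48)&(p[:,2]<72); q=p[m]; print(name,len(q),np.round(q.mean(0),1),np.round(np.median(q[:,2]),1), np.round(cv2.minAreaRect(q[:,:2].astype(np.float32)),1) if 0 else cv2.minAreaRect(q[:,:2].astype(np.float32)))
P=cloud(s)
for name,(u0,u1,v0,v1) in dict(spare=(215,255,240,280)).items():
    p=P[v0:v1,u0:u1].reshape(-1,3); m=(p[:,2]>48)&(p[:,2]<72); q=p[m]; print(name,len(q),np.round(q.mean(0),1),np.round(np.median(q[:,2]),1))
# spare top centre two-view triangulation (pixel corners)
a=np.array([(143,422),(215,437),(208,492),(135,483)]).mean(0)/3.7+[329.5,169.5]
b=np.array([(197,80),(130,118),(162,152),(234,122)]).mean(0)/4+[189.6,224.6]
print('spare tri',tri([ray(t,a),ray(s,b)]), onz(t,a,59),onz(s,b,59))
# handle top
E
python3 - <<'E'
import pickle,cv2,numpy as np
from h import *
t=pickle.load(open('top_0.pkl','rb')); s=pickle.load(open('scene_0.pkl','rb'))
# overlay model
yaw=np.radians(-8.0); 
def J(o,p): 
    c,sn=np.cos(yaw),np.sin(yaw); return np.array([o[0]+c*p[0]-sn*p[1],o[1]+sn*p[0]+c*p[1],p[2]])
def box(c,h): return [np.array(c)+np.array(h)*[i,j,k] for i in(-1,1) for j in(-1,1) for k in(-1,1)]
for o,nm in (((490,-116.5),'A'),):
  for f,n,roi in((t,'t',(330,170,100,160)),(s,'s',(190,225,150,150))):
    x0,y0,w,h=roi;k=4 if n=='s' else 3.7
    im=cv2.resize(f['color'][y0:y0+h,x0:x0+w],None,fx=k,fy=k,interpolation=cv2.INTER_CUBIC)
    def dr(c,hh,col):
        b=box(c,hh); q=[(proj(f,J(o,p))-[x0,y0]+.5)*k for p in b]
        for i in range(8):
            for d in(1,2,4):
                if not i&d: cv2.line(im,tuple(int(v) for v in q[i]),tuple(int(v) for v in q[i|d]),col,1,cv2.LINE_AA)
    dr((0,0,7.5),(177.5,65,7.5),(0,255,0))
    dr((0,0,37),(22,26,22),(255,0,0)); dr((-100,0,37),(22,26,22),(255,0,255))
    dr((90,0,173),(9,6.5,40),(255,255,0))
    p=proj(f,J(o,(115,0,90)));p2=proj(f,J(o,(0,0,90)))
    cv2.line(im,tuple(int(v) for v in (p-[x0,y0]+.5)*k),tuple(int(v) for v in (p2-[x0,y0]+.5)*k),(0,255,255),1)
    cv2.imwrite(f'pics/ov_{n}{nm}.png',im)
E
```

```text
spare 324 [360.8 -98.9  58.8] 58.9 ((360.50433349609375, -99.00028991699219), (52.65781021118164, 44.496707916259766), 81.29149627685547)
nest 304 [ 459.1 -109.7   57.9] 58.2 ((459.49383544921875, -112.16828918457031), (71.48171997070312, 43.691898345947266), 80.70911407470703)
spare 359 [ 367.9 -100.9   56.9] 57.0
spare tri [360.5095512  -99.17695723  59.348544  ] [360.14390039 -99.64700848  59.        ] [360.66895949 -98.6527619   59.        ]
```

View pics/ov_tA.png

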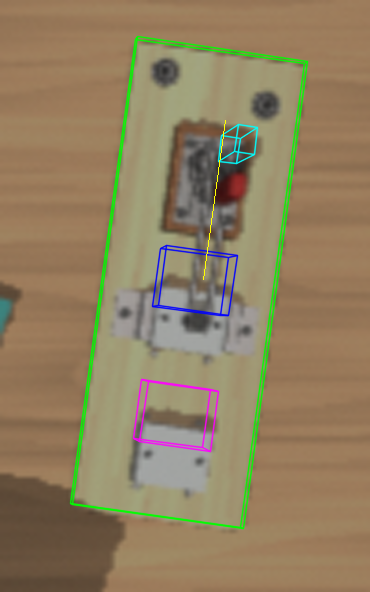

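View pics/ov_sA.png

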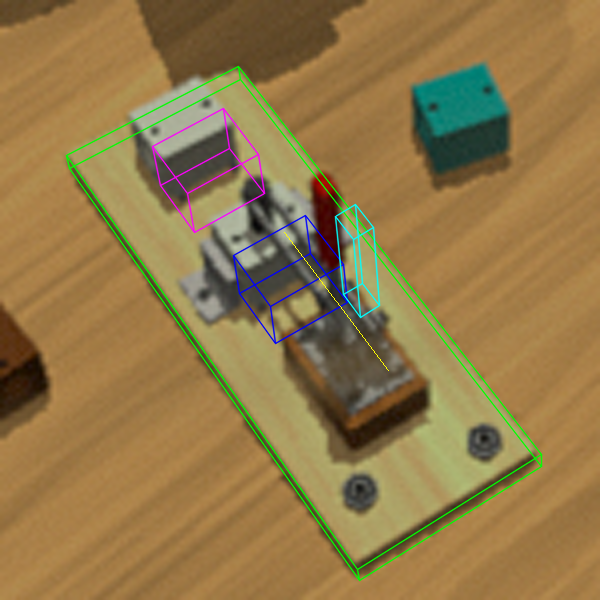

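```bash
cat > ov.py <<'E'
import pickle,cv2,numpy as np
from h import *
O=np.array([459.7,-112.7]); YAW=np.radians(-8.0)
def J(p,o=O,yaw=YAW):
    c,sn=np.cos(yaw),np.sin(yaw); return np.array([o[0]+c*p[0]-sn*p[1],o[1]+sn*p[0]+c*p[1],p[2]])
def box(c,h): return [np.array(c)+np.array(h)*[i,j,k] for i in(-1,1) for j in(-1,1) for k in(-1,1)]
def overlay(f,roi,k,out,s=None,items=None):
    x0,y0,w,h=roi
    im=cv2.resize(f['color'][y0:y0+h,x0:x0+w],None,fx=k,fy=k,interpolation=cv2.INTER_CUBIC)
    def dr(c,hh,col):
        q=[(proj(f,J(p),s)-[x0,y0]+.5)*k for p in box(c,hh)]
        for i in range(8):
            for d in(1,2,4):
                if not i&d: cv2.line(im,tuple(int(v) for v in q[i]),tuple(int(v) for v in q[i|d]),col,1,cv2.LINE_AA)
    for it in items or [((31,0,7.5),(177.5,65,7.5),(0,255,0)),((0,0,37),(22,26,22),(255,0,0)),((-100,0,37),(22,26,22),(255,0,255)),((90,0,173),(9,6.5,40),(255,255,0)),((57,0,90),(57,8,1),(0,255,255))]: dr(*it)
    cv2.imwrite(out,im)
E
python3 - <<'E'
from ov import *
t=pickle.load(open('top_0.pkl','rb')); s=pickle.load(open('scene_0.pkl','rb'))
overlay(t,(330,170,100,160),3.7,'pics/ov_tB.png'); overlay(s,(190,225,150,150),4,'pics/ov_sB.png')
a=cv2.imread('pics/ov_tB.png');b=cv2.imread('pics/ov_sB.png')
H=600;b=cv2.resize(b,(430,430));c=np.zeros((592,800,3),np.uint8);c[:592,:370]=a;c[:430,370:800]=b;cv2.imwrite('pics/ov_B.png',c)
# handle top triangulation by pixels: red top
print(tri([ray(t,(392.7,220.3)),ray(s,(271,271))]), J((90,0,200)),J((88,0,213)))
E
```

```text
[ 547.1489224  -122.11512762  205.96852237] [ 548.82412619 -125.22557909  200.        ] [ 546.84359005 -124.94723288  213.        ]
```

View pics/ov_B.png

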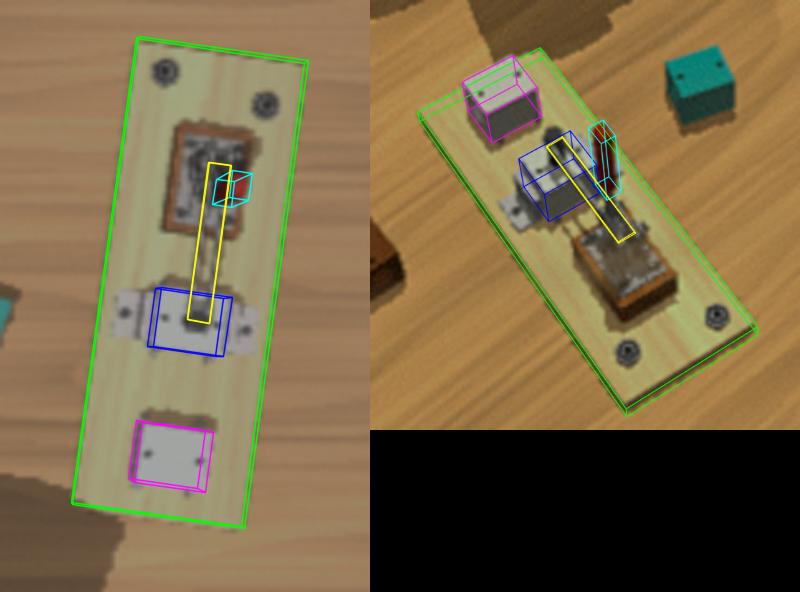

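```bash
cat > mv.py <<'E'
import numpy as np, json, os
from scipy.spatial.transform import Rotation as Ro
F='cmd.json'
def load():
    if os.path.exists(F): d=json.load(open(F)); return np.array(d['p']),np.array(d['R'])
    return np.array([205.952,590.095,253.281]),Ro.from_euler('xyz',[np.pi,0,2.806]).as_matrix()
def save(p,R): json.dump(dict(p=list(p),R=np.array(R).tolist()),open(F,'w'))
def rowsto(targets,dec=2):
    """targets list of (p,R) -> row strings rel. to commanded pose"""
    p0,R0=load(); out=[]
    for p,R in targets:
        s=R0.T@(np.asarray(p)-p0)/10; w=np.degrees(Ro.from_matrix(R0.T@R).as_rotvec())
        out.append(' '.join(f'{v:.{dec}f}' for v in s)+' '+' '.join(f'{v:.1f}' for v in w))
    return '; '.join(out)
def applied(series):
    p0,R0=load(); v=np.array([float(x) for x in series.strip().split(';')[-1].split()])
    p=p0+R0@(v[:3]*10); R=R0@Ro.from_rotvec(np.radians(v[3:])).as_matrix(); save(p,R); return p,R
def down(xang): # tool pointing down with tool x at world angle (rad)
    c,s=np.cos(xang),np.sin(xang); x=np.array([c,s,0]);z=np.array([0,0,-1.]);y=np.cross(z,x); return np.stack([x,y,z],1)
def lin(p1,R1,n):
    p0,R0=load(); w=Ro.from_matrix(R0.T@R1).as_rotvec()
    return [(p0+(np.asarray(p1)-p0)*k/n, R0@Ro.from_rotvec(w*k/n).as_matrix()) for k in range(1,n+1)]
E
python3 - <<'E'
from mv import *; from ov import J
R=down(np.radians(172)); p=J((80,0,310))
print(p); L=lin(p,R,15); print(rowsto(L[:10],1)); print(rowsto([L[-1]]))
E
```

```text
[ 538.9214455  -123.83384808  310.        ]
-3.7 -3.8 -0.4 0.0 0.0 -0.7; -7.3 -7.5 -0.8 0.0 0.0 -1.5; -11.0 -11.3 -1.1 0.0 0.0 -2.2; -14.7 -15.1 -1.5 0.0 0.0 -3.0; -18.3 -18.8 -1.9 0.0 0.0 -3.7; -22.0 -22.6 -2.3 0.0 0.0 -4.5; -25.6 -26.3 -2.6 0.0 0.0 -5.2; -29.3 -30.1 -3.0 0.0 0.0 -6.0; -33.0 -33.9 -3.4 0.0 0.0 -6.7; -36.6 -37.6 -3.8 0.0 0.0 -7.5
-54.95 -56.44 -5.67 0.0 0.0 -11.2
```

step_arm(
  series="-3.7 -3.8 -0.6 0 0 -1; -7.3 -7.5 -1.2 0 0 -2; -11 -11.3 -1.8 0 0 -3; -14.7 -15.1 -2.4 0 0 -4; -18.3 -18.8 -3 0 0 -5; -22 -22.6 -3.6 0 0 -6; -25.6 -26.3 -4.2 0 0 -7; -29.3 -30.1 -4.8 0 0 -8; -33 -33.9 -5.4 0 0 -9; -36.6 -37.6 -5.7 0 0 -10",
)

```text
clock: 2.3
eef_pos: [428.3, 112.9, 311.0]
tcp_rot: [3.141, 0.001, 2.981]
contact_force: [-0.0, 0.1, 0.5]
opening: 1.004
```

Run:
```python
from mv import *; from ov import J
p,R=applied("-36.6 -37.6 -5.7 0 0 -10"); print(p, Ro.from_matrix(R).as_euler('xyz'))
R=down(np.radians(172)); p=J((80,0,310))
L=lin(p,R,5); print(rowsto(L,1)); print(rowsto([L[-1]]))
```

```text
[427.70716249 114.5356999  310.281     ] [3.14159265 0.         2.98053293]
-3.0 -4.3 0.0 0.0 0.0 -0.2; -5.9 -8.7 0.0 0.0 0.0 -0.5; -8.9 -13.0 0.0 0.0 0.0 -0.7; -11.8 -17.4 0.0 0.0 0.0 -1.0; -14.8 -21.7 0.0 0.0 0.0 -1.2
-14.80 -21.74 0.03 0.0 0.0 -1.2
```

step_arm(
  series="-3 -4.3 0 0 0 -0.2; -5.9 -8.7 0 0 0 -0.5; -8.9 -13 0 0 0 -0.7; -11.8 -17.4 0 0 0 -1; -14.8 -21.7 0 0 0 -1.2; -14.8 -21.7 0 0 0 -1.2; -14.8 -21.7 0 0 0 -1.2",
)

```text
clock: 3.18
eef_pos: [538.5, -123.3, 310.0]
tcp_rot: [3.141, -0.001, 3.0]
contact_force: [-0.3, 1.0, -0.3]
opening: 0.997
```

Run:
```python
from mv import *; from ov import *
from rig import r,optics,search_frame
print(applied("-14.8 -21.7 0 0 0 -1.2")[0])
s=r.sense(); f=optics.grab_frame("wrist"); print(s['clock'],s['eef_pos'],s['tcp_rot'],s['qpos'].round(3) if hasattr(s['qpos'],'round') else s['qpos'])
pickle.dump((f,s),open('w1.pkl','wb')); cv2.imwrite('pics/w1.png',f['color'])
overlay(f,(0,0,640,480),1,'pics/w1ov.png',s)
```

```text
[ 538.99267574 -123.38978116  310.281     ]
3.175 [ 538.46245192 -123.30444921  309.98894308] [ 3.14116538e+00 -8.79132365e-04  3.00049557e+00] [-0.228  0.189  1.724  0.     1.229 -1.658]
```

View pics/w1.png

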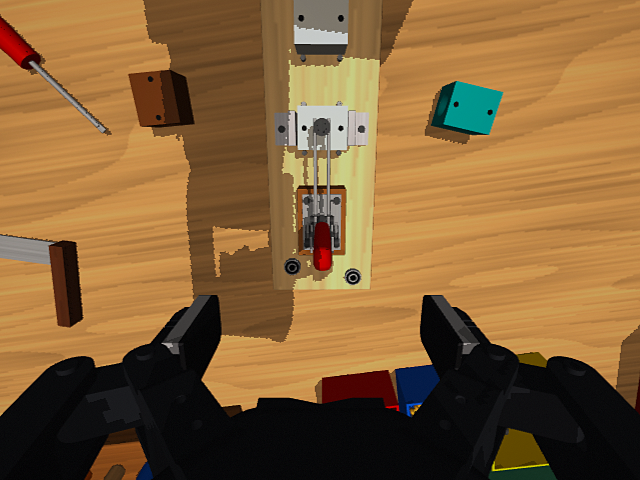

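View pics/w1ov.png

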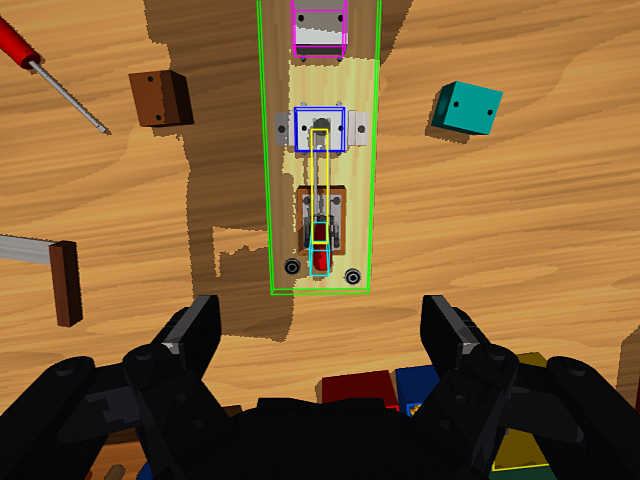

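Run:
```python
from mv import *; from ov import J
R=down(np.radians(172)); p=J((90,1.7,262)); print(p)
print(rowsto(lin(p,R,2),2))
```

```text
[ 549.06072046 -123.54212337  262.        ]
-0.50 0.06 2.41 0.0 0.0 -0.0; -1.00 0.13 4.83 0.0 0.0 -0.0
```

step_arm(
  series="-0.5 0.1 2.4 0 0 0; -1 0.1 4.8 0 0 0; -1 0.1 4.8 0 0 0",
)

```text
clock: 3.6
eef_pos: [547.7, -122.5, 261.0]
tcp_rot: [3.141, -0.003, 3.003]
contact_force: [0.2, 0.3, 0.4]
opening: 0.999
```

Run:
```python
from mv import *; from ov import *
from rig import r,optics,search_frame
print(applied("-1 0.1 4.8 0 0 0")[0])
s=r.sense(); f=optics.grab_frame("wrist"); print(s['clock'],s['eef_pos'],s['tcp_rot'])
pickle.dump((f,s),open('w2.pkl','wb'))
overlay(f,(0,0,640,480),1,'pics/w2ov.png',s)
f1,s1=pickle.load(open('w1.pkl','rb'))
def red(f):
    hsv=cv2.cvtColor(f['color'],cv2.COLOR_BGR2HSV)
    m=((hsv[...,0]<8)|(hsv[...,0]>172))&(hsv[...,1]>150)&(hsv[...,2]>50)
    m[:, :280]=0;m[:,370:]=0;m[:200]=0;m[330:]=0
    return m
for g,q in((f1,s1),(f,s)):
    m=red(g); v,u=np.nonzero(m); print('red',u.min(),u.max(),v.min(),v.max())
    P=cloud(g,q); 
    ok=m&(g['depth']>0); p=P[ok]; 
    # to jig frame
    c,sn=np.cos(YAW),np.sin(YAW); d=p[:,:2]-O; jx=d@[c,sn]; jy=d@[-sn,c]
    k=p[:,2]>190
    print('top z pct',np.percentile(p[:,2],[5,50,95,99]).round(1),'jx',np.percentile(jx[k],[2,50,98]).round(1),'jy',np.percentile(jy[k],[2,50,98]).round(1))
    for z0 in (140,160,180,200):
        k=(p[:,2]>z0-8)&(p[:,2]<z0+8)
        if k.sum()>3: print(z0,k.sum(),'jx',np.percentile(jx[k],[5,50,95]).round(1),'jy',np.percentile(jy[k],[5,50,95]).round(1))
```

```text
[ 549.03433183 -123.79615891  262.281     ]
3.6 [ 547.67823862 -122.45733268  260.95552746] [ 3.14115919 -0.00329238  3.00277565]
red 313 331 222 270
top z pct [148.  208.8 214.  214.7] jx [79.2 84.4 94.8] jy [-3.7  2.   8.2]
140 36 jx [79.  79.6 83. ] jy [-3.6  1.6  7. ]
160 71 jx [78.9 79.8 82.5] jy [-3.   2.3  7.7]
180 90 jx [79.1 79.8 83.4] jy [-3.6  2.2  7.7]
200 109 jx [79.2 79.9 82.9] jy [-3.6  2.1  7.5]
red 307 330 226 288
top z pct [148.1 207.6 213.9 214.6] jx [79.1 83.6 94.6] jy [-3.7  2.3  7.7]
140 48 jx [79.  79.8 82.6] jy [-3.4  1.7  6.5]
160 114 jx [78.9 79.8 83. ] jy [-3.3  2.2  7.7]
180 147 jx [79.  79.9 83. ] jy [-3.3  2.2  7.8]
200 194 jx [79.1 79.8 82.3] jy [-3.3  2.2  7.4]
```

View pics/w2ov.png

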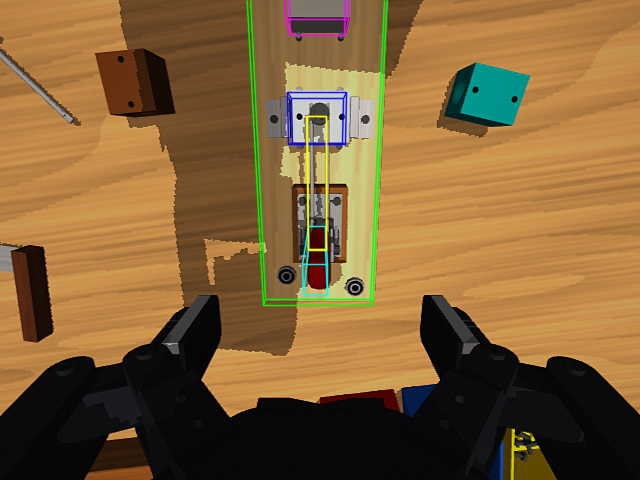

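Run:
```python
from mv import *; from ov import *
from rig import r
s=r.sense(); print(s['clock'],s['eef_pos'],s['tcp_rot'],s['qvel'])
for fn in('w1.pkl','w2.pkl'):
    f,q=pickle.load(open(fn,'rb')); P=cloud(f,q); c,sn=np.cos(YAW),np.sin(YAW)
    d=P[...,:2]-O; jx=d@np.array([c,sn]); jy=d@np.array([-sn,c]); z=P[...,2]; ok=f['depth']>0
    # nest block: z 54..64
    m=ok&(z>54)&(z<64)&(abs(jx)<40)&(abs(jy)<50)
    for nm,mm in (('nest',m),('spare',ok&(z>54)&(z<64)&(abs(jx+100)<40)&(abs(jy)<50))):
        if mm.sum()<20: continue
        x,y=jx[mm],jy[mm]; print(nm,mm.sum(),np.percentile(z[mm],[5,50,95]).round(1),'x',np.percentile(x,[1,99]).round(1),'y',np.percentile(y,[1,99]).round(1), cv2.minAreaRect(np.stack([x,y],1).astype(np.float32)))
    # plate edges: left/right at plate z 10..20
    m=ok&(z>10)&(z<20)
    for x0 in(-60,-30,30,60,100,140,170):
        k=m&(abs(jx-x0)<4)&(abs(jy)<90); print(x0,np.percentile(jy[k],[0.5,99.5]).round(1),end=' ')
    k=m&(abs(jy)<60)&(jx>100); print('xmax',np.percentile(jx[k],99.7).round(1))
```

```text
3.65 [ 548.32642815 -122.77969103  262.22666515] [ 3.14133934e+00 -1.34881512e-03  3.00254868e+00] [-0.00653657 -0.01866817 -0.02264696 -0.00043562  0.00404246 -0.00114243]
nest 1790 [58.2 59.4 60.7] x [-22.8  19.8] y [-22.  29.] ((-1.5562782287597656, 3.5297813415527344), (51.7573127746582, 42.726680755615234), 89.82997131347656)
spare 2470 [57.9 59.4 60.7] x [-116.5  -79.6] y [-23.4  27.5] ((-98.1507568359375, 2.051725387573242), (51.9782829284668, 37.83204650878906), 89.5991439819336)
-60 [-61.3  67. ] -30 [-61.7  67.1] 30 [-61.1  66.4] 60 [-61.2  66.4] 100 [-61.8  67. ] 140 [-61.6  67.3] 170 [-61.4  67.3] xmax 353.4
nest 2456 [58.2 59.4 60.6] x [-23.5  19.6] y [-22.1  29. ] ((-1.668111801147461, 3.349517822265625), (52.03618621826172, 44.137935638427734), 89.60433959960938)
spare 1208 [56.8 59.3 60.7] x [-91.9 -79.4] y [-23.4  27.6] ((-85.52392578125, 1.9271049499511719), (13.246806144714355, 51.97740936279297), 0.5160215497016907)
-60 [-61.4  67.1] -30 [-61.9  66.8] 30 [-62.1  66.8] 60 [-61.4  66.4] 100 [-62.   67.2] 140 [-62.2  66.6] 170 [-62.3  66.8] xmax 202.5
```

```bash
sed -i 's/^O=.*; YAW/O=np.array([458.3,-110.0]); YAW/' ov.py
python3 - <<'E'
from mv import *; from ov import J,O
print(O)
R=down(np.radians(172)); p=J((90,-0.4,203)); print(p)
print(rowsto(lin(p,R,3),2))
E
```

```text
[ 458.3 -110. ]
[ 547.36845695 -122.92168631  203.        ]
0.06 0.02 1.98 0.0 0.0 -0.0; 0.12 0.04 3.95 0.0 0.0 -0.0; 0.18 0.06 5.93 0.0 0.0 -0.0
```

step_arm(
  series="0.1 0 2 0 0 0; 0.2 0.1 4 0 0 0; 0.2 0.1 5.9 0 0 0; 0.2 0.1 5.9 0 0 0",
)

```text
clock: 4.15
eef_pos: [546.6, -122.1, 203.4]
tcp_rot: [3.141, -0.001, 3.002]
contact_force: [0.5, -1.0, 0.2]
opening: 0.996
```

step_arm(
  series="0 0 0 0 0 0; 0 0 0 0 0 0; 0 0 0 0 0 0; 0 0 0 0 0 0; 0 0 0 0 0 0; 0 0 0 0 0 0",
  grip=1,
  newtons=40,
)

```text
clock: 4.9
eef_pos: [547.3, -123.0, 203.7]
tcp_rot: [-3.141, 0.001, 3.001]
contact_force: [-2.0, -4.7, 6.0]
opening: 0.145
```

```bash
cat > arc.py <<'E'
from mv import *; from ov import J,YAW
def arc(ph): a=np.radians(ph); return np.array([145*np.sin(a),0,145*np.cos(a)])
X=np.array([np.cos(YAW),np.sin(YAW),0]);Y=np.array([-np.sin(YAW),np.cos(YAW),0]);Z=np.array([0,0,1.])
def tgt(g0,R0,ph,tilt):
    d=arc(ph)-arc(-8); g=g0+X*d[0]+Z*d[2]
    R=Ro.from_rotvec(Y*np.radians(tilt)).as_matrix()@R0
    return g-R[:,2]*3,R
E
python3 - <<'E'
from arc import *
applied("0.2 0.1 5.9 0 0 0"); p,R0=load(); print(p); 
g0=p+R0[:,2]*3
json.dump(dict(g0=g0.tolist(),R0=R0.tolist()),open('g0.json','w'))
phs=[-6,-4,-1,3,8,13,18,23,28,33]
L=[tgt(g0,R0,ph,(ph+8)*0.5) for ph in phs]
print(rowsto(L,2)); print(L[-1][0])
E
```

```text
[ 547.19358993 -122.52664356  203.281     ]
-0.51 0.00 -0.06 0.0 1.0 -0.0; -1.02 0.00 -0.11 0.0 2.0 0.0; -1.78 0.00 -0.14 0.0 3.5 -0.0; -2.81 0.00 -0.12 0.0 5.5 0.0; -4.08 0.00 0.00 0.0 8.0 0.0; -5.33 0.00 0.24 0.0 10.5 0.0; -6.57 0.00 0.58 0.0 13.0 0.0; -7.76 0.00 1.02 0.0 15.5 0.0; -8.92 0.00 1.57 0.0 18.0 0.0; -10.02 0.00 2.22 0.0 20.5 0.0
[ 646.42179936 -136.47225894  181.10937895]
```

step_arm(
  series="-0.5 0 -0.06 0 1 0; -1 0 -0.11 0 2 0; -1.8 0 -0.14 0 3.5 0; -2.8 0 -0.12 0 5.5 0; -4.1 0 0 0 8 0",
)

```text
clock: 5.52
eef_pos: [585.2, -128.3, 201.5]
tcp_rot: [-3.141, -0.148, 3.001]
contact_force: [-5.2, -3.1, -6.7]
opening: 0.145
```

Run:
```python
from arc import *
applied("-4.1 0 0 0 8 0"); d=json.load(open('g0.json')); g0=np.array(d['g0']);R0=np.array(d['R0'])
phs=[13,18,23,28,33,38,43,48,53,58]
L=[tgt(g0,R0,ph,(ph+8)*0.5) for ph in phs]
print(rowsto(L,2)); print(L[-1][0])
L=[tgt(g0,R0,ph,(58+8)*0.5) for ph in (59,60)]
print(rowsto(L,2))
```

```text
-1.26 0.00 0.06 0.0 2.5 0.0; -2.52 0.00 0.23 0.0 5.0 0.0; -3.77 0.00 0.50 0.0 7.5 0.0; -4.99 0.00 0.88 0.0 10.0 0.0; -6.17 0.00 1.37 0.0 12.5 0.0; -7.31 0.01 1.96 0.0 15.0 0.0; -8.39 0.01 2.64 0.0 17.5 0.0; -9.40 0.01 3.42 0.0 20.0 0.0; -10.35 0.01 4.28 0.0 22.5 0.0; -11.21 0.01 5.21 0.0 25.0 0.0
[ 690.56558196 -142.676263    136.04643505]
-11.37 0.01 5.41 0.0 25.0 0.0; -11.53 0.01 5.61 0.0 25.0 0.0
```

step_arm(
  series="-1.26 0 0.06 0 2.5 0; -2.52 0 0.23 0 5 0; -3.77 0 0.5 0 7.5 0; -5 0 0.88 0 10 0; -6.2 0 1.4 0 12.5 0; -7.3 0 2 0 15 0; -8.4 0 2.6 0 17.5 0",
)

```text
clock: 6.4
eef_pos: [666.1, -139.7, 165.7]
tcp_rot: [-3.141, -0.449, 3.001]
contact_force: [-3.1, -2.7, 2.8]
opening: 0.144
```

Run:
```python
from arc import *
applied("-8.4 0 2.6 0 17.5 0"); d=json.load(open('g0.json')); g0=np.array(d['g0']);R0=np.array(d['R0'])
phs=[48,53,57,58,58.5,58.5]
L=[tgt(g0,R0,ph,min(33,(ph+8)*0.5)) for ph in phs]
print(rowsto(L,2)); print(L[-1][0])
```

```text
-1.20 0.01 0.48 0.0 2.5 0.0; -2.36 0.01 1.01 0.0 5.0 0.0; -3.25 0.01 1.51 0.0 7.0 0.0; -3.47 0.01 1.65 0.0 7.5 0.0; -3.58 0.01 1.72 0.0 7.5 0.0; -3.58 0.01 1.72 0.0 7.5 0.0
[ 691.22495185 -142.76893139  134.97043362]
```

step_arm(
  series="-1.2 0 0.48 0 2.5 0; -2.36 0 1 0 5 0; -3.25 0 1.5 0 7 0; -3.5 0 1.65 0 7.5 0; -3.6 0 1.72 0 7.5 0; -3.6 0 1.72 0 7.5 0",
)

```text
clock: 7.15
eef_pos: [689.9, -143.0, 134.2]
tcp_rot: [-3.141, -0.58, 3.001]
contact_force: [-6.9, -3.1, -1.3]
opening: 0.143
```

Run:
```python
from arc import *
from rig import r,optics
print(applied("-3.6 0 1.72 0 7.5 0")[0])
s=r.sense(); f=optics.grab_frame('scene'); pickle=__import__('pickle'); pickle.dump(f,open('scene_1.pkl','wb'))
import cv2; c=f['color'][225:375,190:340]; cv2.imwrite('pics/scene1crop.png',cv2.resize(c,None,fx=4,fy=4,interpolation=cv2.INTER_CUBIC)); print(s['clock'],s['eef_pos'],s['contact_force'])
```

```text
[ 691.41846971 -142.86811679  134.82062336]
7.15 [ 689.86679995 -143.02098582  134.19062403] [-6.87069474 -3.0555087  -1.3421423 ]
```

View pics/scene1crop.png

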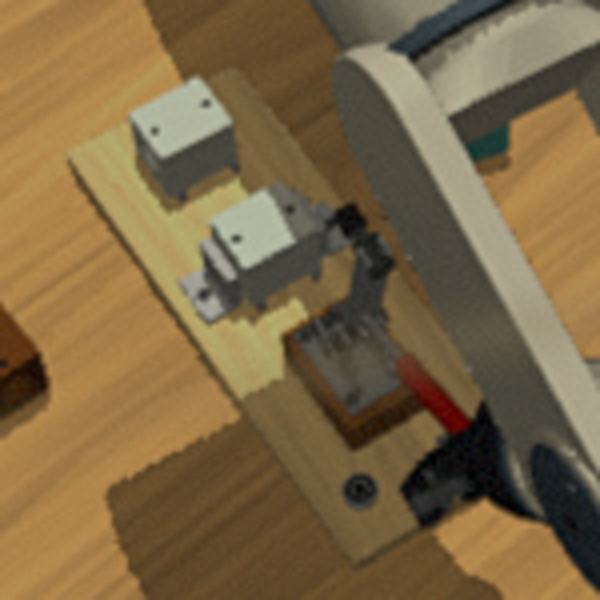

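Run:
```python
from arc import *
d=json.load(open('g0.json')); g0=np.array(d['g0']);R0=np.array(d['R0'])
print(rowsto([tgt(g0,R0,ph,33) for ph in (60,61)],2))
```

```text
-0.32 0.01 0.17 0.0 -0.0 0.0; -0.54 0.01 0.28 0.0 -0.0 0.0
```

step_arm(
  series="-0.3 0 0.17 0 0 0; -0.5 0 0.28 0 0 0; -0.5 0 0.28 0 0 0",
)

```text
clock: 7.58
eef_pos: [692.3, -143.3, 129.5]
tcp_rot: [-3.141, -0.58, 3.001]
contact_force: [-8.4, -2.8, -0.8]
opening: 0.147
```

Run:
```python
from arc import *
print(applied("-0.5 0 0.28 0 0 0")[0])
p,R=load(); Rd=down(np.radians(172))
L=lin(p+R[:,2]*(-60)+np.array([0,0,20]),R,2)
p1=L[-1][0]; print(p1)
# then up to z 300 & untilt
p2=np.array([p1[0]-20,p1[1],320]); 
w=Ro.from_matrix(R.T@Rd).as_rotvec()
for k in (1,2,3,4): L.append((p1+(p2-p1)*k/4, R@Ro.from_rotvec(w*k/4).as_matrix()))
print(rowsto(L,1)); print(p2)
```

```text
[ 694.06068285 -143.24077446  129.74915059]
[ 726.41877176 -147.80455846  200.06938467]
0.5 0.0 -3.8 0.0 0.0 0.0; 1.1 -0.0 -7.7 0.0 0.0 0.0; 3.1 -0.1 -9.9 0.0 -8.2 -0.0; 5.2 -0.1 -12.2 0.0 -16.5 -0.0; 7.2 -0.2 -14.4 0.0 -24.7 -0.0; 9.3 -0.3 -16.7 0.0 -33.0 -0.0
[ 706.41877176 -147.80455846  320.        ]
```

step_arm(
  series="0 0 0 0 0 0; 0 0 0 0 0 0; 0 0 0 0 0 0; 0.2 0 -3 0 0 0; 1 0 -7.5 0 0 0; 3 0 -10 0 -8 0; 5.2 0 -12.2 0 -16.5 0; 7.2 -0.2 -14.4 0 -25 0; 9.3 -0.3 -16.7 0 -33 0",
  grip=0,
)

```text
clock: 8.7
eef_pos: [706.4, -148.0, 322.4]
tcp_rot: [3.142, 0.006, 3.001]
contact_force: [-0.1, 0.4, 0.3]
opening: 1.001
```

Run:
```python
from arc import *
print(applied("9.3 -0.3 -16.7 0 -33 0")[0])
p,R=load(); Rd=down(np.radians(82)); pt=J((0,0.8,250)); print(pt)
L=lin(pt,Rd,9); print(rowsto(L,1))
```

```text
[ 706.47307155 -148.02110891  320.45856569]
[ 458.41133848 -109.20778555  250.        ]
2.8 0.0 0.8 0.0 -0.0 10.0; 5.6 0.1 1.6 0.0 -0.0 20.0; 8.4 0.1 2.3 0.0 -0.0 30.0; 11.2 0.2 3.1 0.0 -0.0 40.0; 13.9 0.2 3.9 0.0 -0.0 50.0; 16.7 0.3 4.7 0.0 -0.0 60.0; 19.5 0.3 5.5 0.0 -0.0 70.0; 22.3 0.3 6.3 0.0 0.0 80.0; 25.1 0.4 7.0 0.0 0.0 90.0
```

step_arm(
  series="2.8 0 0 0 0 10; 5.6 0.1 0 0 0 20; 8.4 0.1 0.5 0 0 30; 11.2 0.2 1 0 0 40; 13.9 0.2 1.5 0 0 50; 16.7 0.3 2.5 0 0 60; 19.5 0.3 4 0 0 70; 22.3 0.3 6 0 0 80; 25.1 0.4 7 0 0 90; 25.1 0.4 7 0 0 90",
  grip=0.2,
)

```text
clock: 9.95
eef_pos: [456.6, -108.6, 250.1]
tcp_rot: [-3.14, -0.0, 1.43]
contact_force: [0.1, -0.2, -0.3]
opening: 0.799
```

Run:
```python
from arc import *; from ov import *
from rig import r,optics
print(applied("25.1 0.4 7 0 0 90")[0])
s=r.sense(); f=optics.grab_frame('wrist'); pickle.dump((f,s),open('w3.pkl','wb'))
g=optics.grab_frame('scene'); pickle.dump(g,open('scene_2.pkl','wb'))
print(s['clock'],s['eef_pos'],s['tcp_rot'],s['opening'],s['qpos'])
overlay(f,(0,0,640,480),1,'pics/w3ov.png',s,items=[((31,0,7.5),(177.5,65,7.5),(0,255,0)),((0,0,37),(22,26,22),(255,0,0))])
c=g['color'][215:375,180:340]; cv2.imwrite('pics/scene2crop.png',cv2.resize(c,None,fx=3.7,fy=3.7,interpolation=cv2.INTER_CUBIC))
P=cloud(f,s); c,sn=np.cos(YAW),np.sin(YAW)
d=P[...,:2]-O; jx=d@np.array([c,sn]); jy=d@np.array([-sn,c]); z=P[...,2]; ok=f['depth']>0
m=ok&(z>54)&(z<64)&(abs(jx)<40)&(abs(jy)<50)
x,y=jx[m],jy[m]; print('nest',m.sum(),np.percentile(z[m],[5,50,95]).round(1),'x',np.percentile(x,[1,99]).round(1),'y',np.percentile(y,[1,99]).round(1), cv2.minAreaRect(np.stack([x,y],1).astype(np.float32)))
m=ok&(z>90)&(z<230)&(abs(jy)<20)&(jx>40)
for z0 in range(90,230,15):
    k=m&(abs(z-z0)<7); 
    if k.sum()>3: print('arm',z0,k.sum(),np.percentile(jx[k],[2,50,98]).round(1),np.percentile(jy[k],[2,98]).round(1))
m=ok&(z>20)&(z<54)&(abs(jx)<80)&(abs(jy)<15)&(jx>30); 
if m.sum(): print('riser min x',np.percentile(jx[m],[1,5]))
```

```text
[ 458.49154434 -109.00621224  250.45856569]
9.95 [ 456.55126436 -108.57522427  250.09970208] [-3.14024689e+00 -3.13310517e-04  1.42972621e+00] 0.799463299676551 [-2.36800554e-01  1.12121696e-01  1.95723320e+00  2.08483933e-04
  1.07360732e+00 -9.58302095e-02]
nest 2555 [58.  59.3 60.5] x [-21.1  21.8] y [-24.9  26.5] ((0.36855506896972656, 0.7715778350830078), (52.34196472167969, 43.89719009399414), 89.88529968261719)
arm 90 386 [ 96.2 111.2 121.9] [-17.5  17.4]
arm 105 521 [104.3 114.1 127.6] [-11.5  11.4]
arm 120 946 [116.1 131.5 208.7] [-7.3 11.3]
arm 135 1902 [120.7 194.  226. ] [-6.7  7.5]
arm 150 363 [123.9 128.5 138.8] [-7.8  7.8]
arm 165 438 [127.9 133.  142.8] [-7.9  7.7]
arm 180 340 [132.1 136.5 146.9] [-7.3  7.9]
arm 195 394 [135.3 142.4 156.2] [-5.3  7.9]
arm 210 2296 [115.5 133.9 157.4] [-7.3  7.6]
riser min x [65.07501373 65.21018938]
```

View pics/w3ov.png

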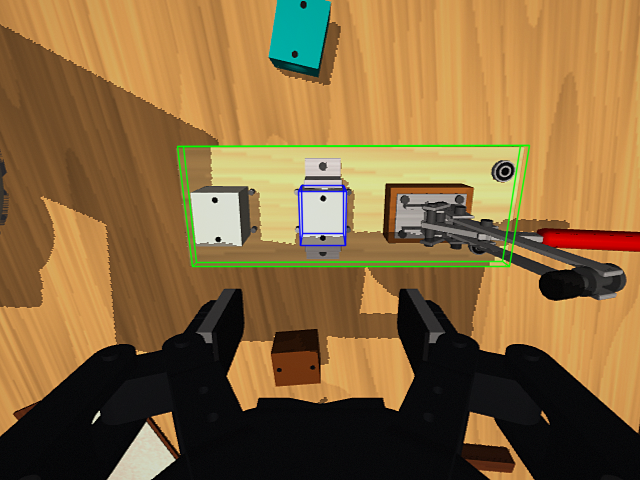

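View pics/scene2crop.png

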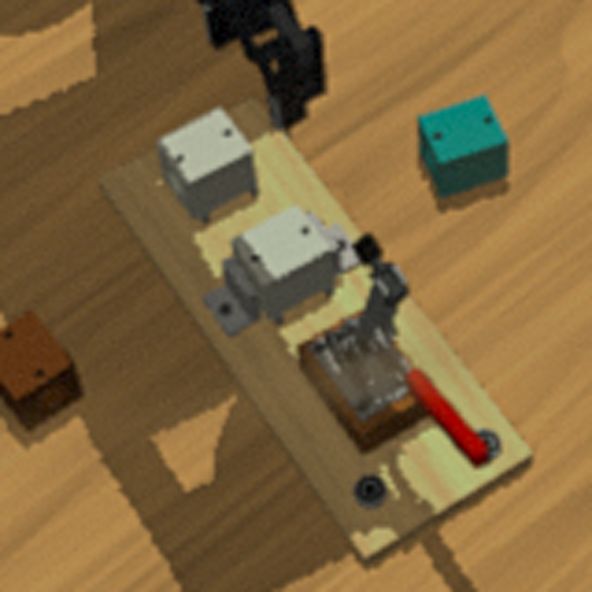

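Run:
```python
from arc import *
from rig import r
s=r.sense(); print(s['clock'],s['eef_pos'],s['tcp_rot'],s['qvel'])
pt=J((0.4,0.8,40)); print(pt)
L=lin(pt,down(np.radians(82)),5); print(rowsto(L,2))
```

```text
10.05 [ 459.19665051 -109.17655491  251.23933418] [3.13967287e+00 1.32785251e-05 1.43288536e+00] [ 1.19213185e-03  1.12666830e-02 -2.20365025e-02  6.42594464e-04
  6.46156160e-05  1.34381367e-03]
[ 458.80744571 -109.26345479   40.        ]
-0.00 0.01 4.21 0.0 -0.0 -0.0; -0.01 0.01 8.42 0.0 -0.0 -0.0; -0.01 0.02 12.63 0.0 -0.0 -0.0; -0.02 0.03 16.84 0.0 -0.0 -0.0; -0.02 0.03 21.05 0.0 -0.0 -0.0
```

step_arm(
  series="0 0 4 0 0 0; 0 0 8 0 0 0; 0 0 12 0 0 0; 0 0 15 0 0 0; 0 0 17.5 0 0 0; 0 0 19.5 0 0 0; 0 0 20.7 0 0 0; 0 0 21.05 0 0 0; 0 0 21.05 0 0 0",
  grip=0.2,
)

```text
clock: 11.18
eef_pos: [458.9, -109.2, 40.3]
tcp_rot: [3.141, 0.0, 1.431]
contact_force: [0.5, 0.2, 0.0]
opening: 0.799
```

step_arm(
  series="0 0 0 0 0 0; 0 0 0 0 0 0; 0 0 0 0 0 0; 0 0 0 0 0 0; 0 0 0 0 0 0",
  grip=1,
  newtons=55,
)

```text
clock: 11.8
eef_pos: [459.0, -109.2, 40.8]
tcp_rot: [3.14, 0.0, 1.431]
contact_force: [-0.5, 0.6, 5.5]
opening: 0.51
```

step_arm(
  series="0 0 -1 0 0 0; 0 0 -2.5 0 0 0; 0 0 -4.5 0 0 0; 0 0 -7.5 0 0 0; 0 0 -11 0 0 0; 0 0 -15 0 0 0; 0 0 -19 0 0 0; 0 0 -23 0 0 0; 0 0 -25 0 0 0; 0 0 -25 0 0 0",
)

```text
clock: 13.05
eef_pos: [458.9, -109.2, 292.2]
tcp_rot: [3.138, 0.0, 1.43]
contact_force: [-0.0, 0.5, -2.0]
opening: 0.504
```

Run:
```python
from arc import *; from ov import *
from rig import r,optics
applied("0 0 21.05 0 0 0"); print(applied("0 0 -25 0 0 0")[0])
s=r.sense(); f=optics.grab_frame('wrist'); pickle.dump((f,s),open('w4.pkl','wb')); cv2.imwrite('pics/w4.png',f['color'])
g=optics.grab_frame('scene'); pickle.dump(g,open('scene_3.pkl','wb'))
print(s['clock'],s['eef_pos'],s['tcp_rot'],s['opening'],s['contact_force'])
u,v=proj(g,s['eef_pos']); u,v=int(u),int(v); print(u,v)
c=g['color'][v-60:v+60,u-70:u+70]; cv2.imwrite('pics/scene3crop.png',cv2.resize(c,None,fx=5,fy=5,interpolation=cv2.INTER_CUBIC))
```

```text
[ 458.49154434 -109.00621224  289.95856569]
13.05 [ 458.90303808 -109.19644062  292.17181577] [3.13758119e+00 4.00584034e-04 1.43049191e+00] 0.5040019265923678 [-0.00730032  0.54732694 -2.01540741]
247 220
```

View pics/w4.png

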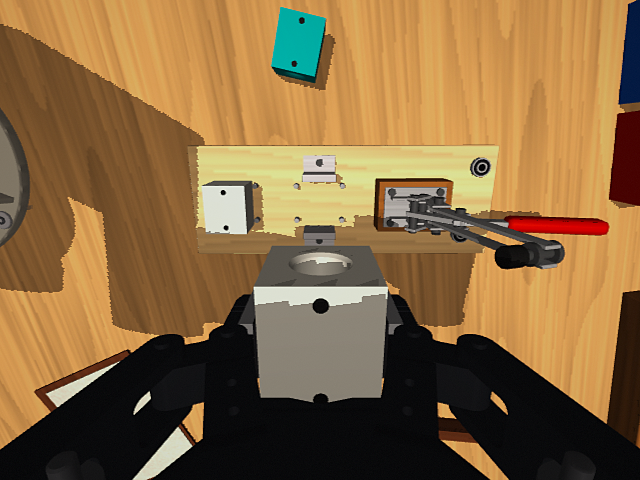

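View pics/scene3crop.png

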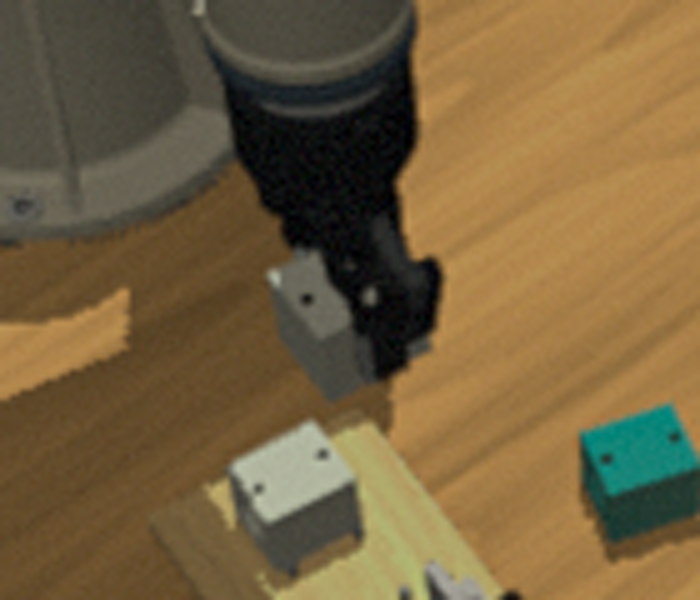

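step_arm(
  series="0 0 -2 0 7 0; 0 0 -4 0 14 0; 0 0 -6 0 20 0; 0 0 -6 0 20 0",
)

```text
clock: 13.65
eef_pos: [458.2, -110.3, 349.2]
tcp_rot: [-3.141, -0.349, 1.427]
contact_force: [-0.7, 0.7, -1.6]
opening: 0.507
```

```bash
cat > fk.py <<'E'
import numpy as np
from scipy.spatial.transform import Rotation as Ro
def Rz(a): return Ro.from_rotvec([0,0,a]).as_matrix()
def Ry(a): return Ro.from_rotvec([0,a,0]).as_matrix()
def fkR(q,s4=1): return Rz(q[0])@Ry(q[1]+q[2])@Rz(s4*q[3])@Ry(q[4])@Rz(q[5]+np.pi/2)
def fk(q,P,s4=1):
    a1,d1,L1,e,L2,L3=P
    R=fkR(q,s4)
    A=Rz(q[0]); B=A@Ry(q[1]); C=A@Ry(q[1]+q[2])
    p=A@np.array([a1,0,d1])+B@np.array([0,0,L1])+C@np.array([e,0,L2])+R@np.array([0,0,L3])
    return p,R
E
python3 - <<'E'
from arc import *; import pickle
from rig import r
from fk import *
print(applied("0 0 -6 0 20 0")[0])
s=r.sense(); print(s['clock'],s['eef_pos'].round(1),s['tcp_rot'].round(3),s['qpos'].round(4),s['contact_force'].round(1))
R=Ro.from_euler('xyz',s['tcp_rot']).as_matrix()
for s4 in(1,-1): print(s4,np.degrees(Ro.from_matrix(R.T@fkR(s['qpos'],s4)).magnitude()))
D=[(pickle.load(open(f'w{i}.pkl','rb'))[1]) for i in(1,2,3,4)]+[s]
D.append(dict(qpos=np.array([1.233,0.3535,1.6335,0,1.155,-0.002]),eef_pos=np.array([205.95,590.1,253.0]),tcp_rot=[np.pi,0,2.806]))
pickle.dump(D,open('D.pkl','wb'))
from scipy.optimize import least_squares
for s4 in (1,-1):
    fun=lambda P: np.concatenate([fk(d['qpos'],P,s4)[0]-d['eef_pos'] for d in D]+[0.01*(P-np.array([0,400,400,0,400,250]))])
    o=least_squares(fun,[0,400,400,0,400,250]); print(s4,o.x.round(1),np.abs(fun(o.x)[:-6]).max().round(2))
E
```

```text
[ 458.49154434 -109.00621224  349.95856569]
13.65 [ 458.2 -110.3  349.2] [-3.141 -0.349  1.427] [-0.4619  0.0751  1.8132  0.3366  1.3788 -0.4044] [-0.7  0.7 -1.6]
1 1.23923034613063e-14
-1 38.57154454770312
1 [  1.6 300.9 567.1  60.5 493.7 325.1] 1.51
-1 [-166.6 -603.5  645.2 -202.4  538.  -284.9] 23.99
```

Run:
```python
from arc import *; import pickle
from fk import *
from scipy.optimize import least_squares
D=pickle.load(open('D.pkl','rb'))
fun=lambda P: np.concatenate([fk(d['qpos'],P)[0]-d['eef_pos'] for d in D]+[0.01*(P-np.array([0,300,550,60,500,300]))])
P=least_squares(fun,[0,300,550,60,500,300]).x; print(P.round(1))
p0,R0=load(); q=np.array(D[4]['qpos'])
def ik(p,R,q):
    f=lambda q: np.concatenate([(fk(q,P)[0]-p)/300, Ro.from_matrix(R.T@fkR(q)).as_rotvec()])
    o=least_squares(f,q); return o.x,np.abs(o.fun).max()
qs=[q]
for k in range(1,11):
    R=R0@Ro.from_rotvec([0,np.radians(7*k),0]).as_matrix()
    q,e=ik(p0+np.array([0,4*k,0]),R,q); qs.append(q); print(7*k,q.round(3),round(e,5))
print('max speed',(np.abs(np.diff(qs,axis=0)).max(0)*8).round(2))
print(R.round(3)); print(rowsto([(p0+np.array([0,4*k,0]),R0@Ro.from_rotvec([0,np.radians(7*k),0]).as_matrix()) for k in(5,10)],1))
```

```text
[  1.2 300.5 567.5  60.4 494.  325. ]
7 [-0.521  0.106  1.813  0.44   1.425 -0.49 ] 0.0
14 [-0.576  0.143  1.816  0.534  1.475 -0.568] 0.0
21 [-0.623  0.185  1.821  0.621  1.529 -0.637] 0.0
28 [-0.664  0.232  1.828  0.699  1.584 -0.7  ] 0.0
35 [-0.697  0.282  1.837  0.771  1.641 -0.758] 0.0
42 [-0.723  0.337  1.847  0.838  1.699 -0.811] 0.0
49 [-0.742  0.394  1.859  0.899  1.757 -0.862] 0.0
56 [-0.754  0.453  1.871  0.957  1.815 -0.909] 0.0
63 [-0.759  0.515  1.885  1.011  1.875 -0.956] 0.0
70 [-0.758  0.578  1.898  1.061  1.936 -1.002] 0.0
max speed [0.47 0.5  0.11 0.83 0.49 0.69]
[[-0.    0.99  0.14]
 [ 0.   -0.14  0.99]
 [ 1.    0.    0.  ]]
1.9 -0.3 0.7 -0.0 35.0 0.0; 3.7 -0.6 1.4 -0.0 70.0 0.0
```

step_arm(
  series="0 0 0 0 6 0; 0 0 0 0 13 0; 0 0 0 0 21 0; 0 0 0 0 29 0; 0 0 0 0 37 0; 0 0 0 0 45 0; 0 0 0 0 53 0; 0 0 0 0 60 0; 0 0 0 0 66 0; 0 0 0 0 70 0",
)

```text
clock: 14.9
eef_pos: [458.0, -107.8, 348.2]
tcp_rot: [-1.195, -1.565, -0.515]
contact_force: [0.4, 0.4, -1.6]
opening: 0.504
```

step_arm(
  series="0 0 0 0 0 0; 0 0 0 0 0 0; 0 0 0 0 0 0",
)

```text
clock: 15.28
eef_pos: [458.4, -108.9, 350.5]
tcp_rot: [2.682, -1.568, 1.89]
contact_force: [0.3, 0.1, -1.2]
opening: 0.509
```

Run:
```python
from arc import *; from ov import *
from rig import r,optics,search_frame
print(applied("0 0 0 0 70 0")[0])
s=r.sense(); print(s['clock'],s['eef_pos'].round(1),s['tcp_rot'].round(3),s['qpos'].round(3),s['contact_force'].round(1),s['opening'])
R=Rm(s['tcp_rot']); print('tool x (bore dir) in world',R[:,0].round(4))
for n in('top','scene','wrist'):
    f=optics.grab_frame(n); pickle.dump((f,s),open(f'{n}_f.pkl','wb'))
    if n=='wrist': cv2.imwrite('pics/wrist_f.png',f['color']); continue
    u,v=[int(x) for x in proj(f,s['eef_pos'])]; print(n,u,v)
    u0,v0=max(u-80,0),max(v-60,0)
    cv2.imwrite(f'pics/{n}_f.png',cv2.resize(f['color'][v0:v0+120,u0:u0+160],None,fx=5,fy=5,interpolation=cv2.INTER_CUBIC))
    cv2.imwrite(f'pics/{n}_full.png',f['color'])
```

```text
[ 458.49154434 -109.00621224  349.95856569]
15.275 [ 458.4 -108.9  350.5] [ 2.682 -1.568  1.89 ] [-0.803  0.593  1.841  1.033  1.98  -0.98 ] [ 0.3  0.1 -1.2] 0.5088638151654077
tool x (bore dir) in world [-8.0e-04  2.3e-03  1.0e+00]
top 396 256
scene 244 202
```

View pics/top_f.png

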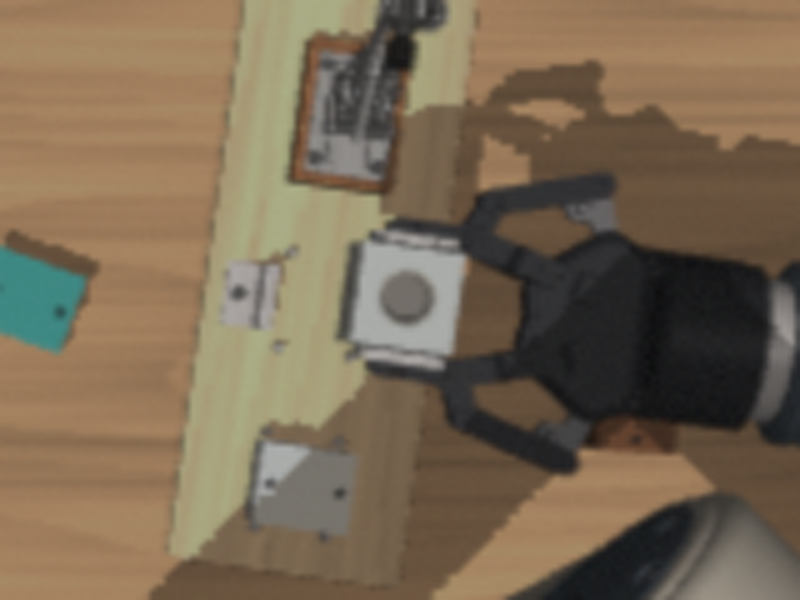

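View pics/scene_f.png

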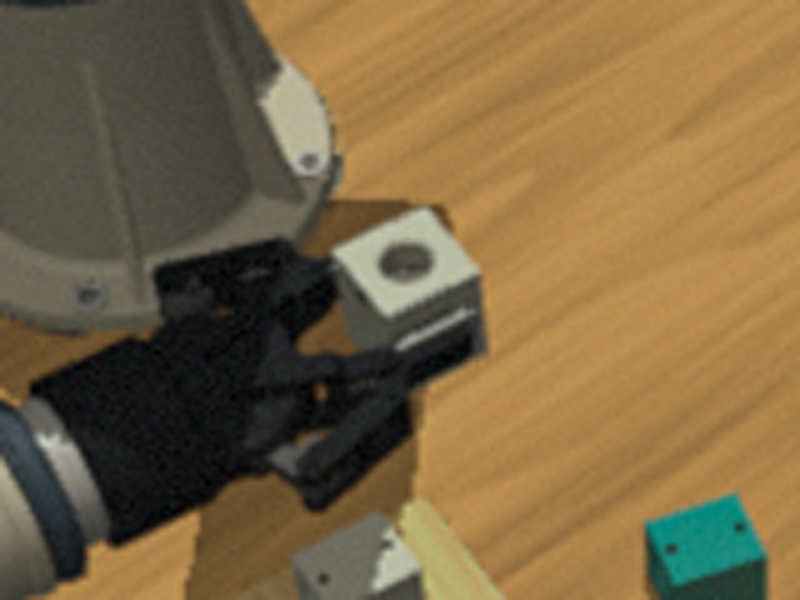

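View pics/wrist_f.png

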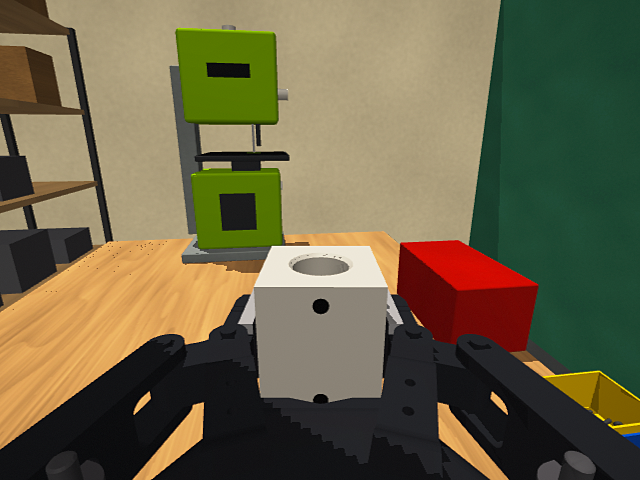

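View pics/scene_full.png

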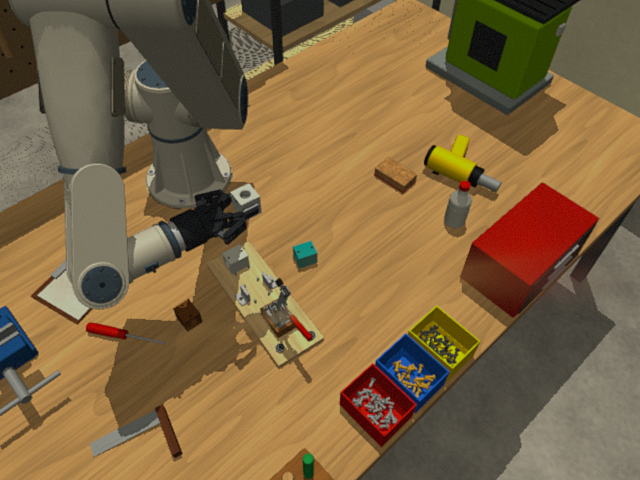

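Run:
```python
from ov import *
from rig import r,workorder
f,s=pickle.load(open('wrist_f.pkl','rb')); P=cloud(f,s)
def plane(m):
    p=P[m]; c=np.median(p,0); p=p[np.linalg.norm(p-c,axis=1)<60]; c=p.mean(0); n=np.linalg.svd(p-c,full_matrices=False)[2][2]; return n*np.sign(n[np.argmax(abs(n))]),c
m=np.zeros(f['depth'].shape,bool); m[300:390,270:375]=1; m&=f['depth']>0
n,c=plane(m); print('camera-side face normal',n.round(3),c.round(1))
m[:]=0; m[252:283,268:285]=1; m[252:283,356:372]=1; m&=f['depth']>0; n,c=plane(m); print('bore end normal',n.round(3),c.round(1))
m[:]=0; m[262:272,305:335]=1; print('bore floor/wall z',np.percentile(P[m][:,2],[5,50]).round(1))
t,_=pickle.load(open('top_f.pkl','rb')); Q=cloud(t); 
k=Q[286:302,365:390].reshape(-1,3); k=k[(k[:,2]>50)&(k[:,2]<68)]; print('spare top',k.mean(0).round(1),len(k))
a=r.sense(); print(a['clock'],a['eef_pos'].round(2),np.abs(a['qvel']).max().round(4),a['contact_force'].round(2),a['opening'].round(3))
```

```text
camera-side face normal [0.141 0.99  0.   ] [ 456.9 -126.9  354. ]
bore end normal [0.001 0.003 1.   ] [ 458.2 -108.7  376. ]
bore floor/wall z [368.2 370.3]
spare top [360.2 -99.   58.4] 304Traceback (most recent call last):
  File "<stdin>", line 12, in <module>
AttributeError: 'float' object has no attribute 'round'
```

Run:
```python
from rig import r,workorder
import numpy as np
a=r.sense(); print(a['clock'],a['eef_pos'],np.abs(a['qvel']).max(),a['contact_force'],a['opening'])
print(workorder.sign_off())
```

```text
15.425 [ 458.34294978 -109.03637247  350.42354455] 0.005747070498583414 [-0.46640037 -0.48493674 -1.25022172] 0.5093136905019411
the job is handed in; nothing more can be done
None
```

The job is handed in: the clamp is open, and the gripper holds the nest block with its bore facing up, steady at 350 mm above the bench, after 15.4 of the 45 s.

- **Clamp:** I gripped the handle, swung it through its full arc and let go. The wrist depth picture then showed the arm about 17° past upright, which is fully back.
- **Block:** I took the block from the nest, not the spare, and lifted it straight out. The wrist picture showed the bore in its +y end, and the scene picture showed the other end plain. I then turned the tool 90° to bring the bore up.
- **Last checks:**
  - The bore end's plane points up within about 0.2° (normal 0.001, 0.003, 1.000), and the bore shows on top in all three cameras.
  - The opening reads 0.51, about the block's 44 mm width, with a 55 N grip setting. The contact force is about 1.4 N, roughly the block's weight.
  - The spare's top centre is at (360, -99) mm, within 1 mm of the start. In the last pictures nothing else looks moved. I did not measure the other objects, and one of the two bearings was partly hidden by the handle.

**Disagreement:** the wrist camera placed the jig about 3 mm from where the fixed cameras did (1.8 mm in x, 2.5 mm in y). I used the wrist camera's value for both grasps, and both closed on the expected widths. No check failed.

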